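Proof-pull a pendant's soldered loop on the spring gauge

TASK

Test the soldered loop of the pendant with the rectangular setting: pick it up from the white slab, put its loop down over the hook of the spring gauge and draw it in under the hook's turned-over tip, then pull the pendant slowly straight away from the gauge until the broad band on the gauge's sliding rod stands at the mouth of the tube, never well past it. Pull by the pendant only, keep your grip off the gauge, and leave the bangle, the brooch and the tweezers as they lie. Finish while holding the pendant there, still under load with the band at the mouth: do not let go.

Things in the scene. Friction and masses are not known exactly. Their poses are not given: they have to be found in the camera images.
- pendant_center (a point): Centre of the pendant's box setting, 9 mm above the pendant's underside. Brass, about 90 g, lies flat on the slab; z up, +y towards its loop. Back plate 36 mm (x) by 44 mm (y), 4 mm thick; on it, centred, the setting with upright flat sides, 24 mm (x) by 32 mm (y), 4 to 15 mm above the underside: grip it firmly across x, tips just above the plate. An amber stone adds 3 mm on top.
- loop_bar (a point): Middle of the far bar of the pendant's oval loop: 52 mm along the pendant's +y from the setting's centre and 2 mm above the underside. The loop lies flat in the plane of the back plate, is of 4 mm round wire and measures 28 mm (y) by 20 mm (x) inside.
- slab: White soldering slab, 14 mm thick, 185 mm (x) by 350 mm (y), fixed on the bench right of the middle; origin at the centre of its underside. Pendant, bangle and brooch lie on it in a row along its y, in any order, centres 90 mm or more apart.
- gauge: Spring gauge fixed to the bench left of the middle: tube 26 mm in diameter, 180 mm long, level in two saddles on a base plate, axis 50 mm above the bench. Origin on the bench under the tube's middle; z up. Its own -y is the pull direction, out of the tube's mouth along rod and hook. Base and saddles end before the mouth: under the hook is only the bench.
- mouth (a point): Centre of the tube's open end, on its axis, where the sliding rod comes out; the rod's band must stand here. 90 mm along the gauge's -y from the tube's middle.
- hook_seat (a point): Where the centre of the loop's bar rests when drawn home in the hook: on the tube's axis, 32 mm from the mouth with the rod in; moves with the rod. Hook of 4 mm wire in the upright plane of the axis: the shank runs out 8 mm below the axis, bends up in a half round (outside 6 mm beyond the seat) and the tip comes back 8 mm above the axis. 12 mm clear between shank and tip.
- hook_gap (a point): Middle of the hook's opening, on the axis 15 mm behind the seat (towards the tube): 13 mm wide along the axis, between the face of the rod's end cap (22 mm in diameter) and the end of the hook's tip, open above. With the loop's far bar straight over it, the loop passes down round the whole hook; at the height of the axis it is then drawn along the pull direction, under the tip, to the seat.
- rod (a joint): How far the steel rod (15 mm in diameter) is drawn out of the tube, in m: 0 all the way in, 0.080 at its stop. An inner spring draws it back with 1.6 N at 0 and 160 N/m more. Thin lines every 10 mm; the broad band, 4 mm wide, stands at the tube's mouth at 0.045 (about 9 N) and is hidden in the tube while the rod is in.
- bangle: Bystander: plain brass bangle, 64 mm in diameter, 6 mm high, flat on the slab; origin at the centre of its underside.
- brooch: Bystander: round domed brass brooch, 42 mm in diameter, 10 mm high, no loop, flat on the slab; origin at the centre of its underside.
- tweezers: Bystander: steel tweezers, 150 mm long along their x, 9 mm high, lying on the bench beyond the work; origin at the middle, on the bench.
Things that resemble listed ones, but are neither listed nor needed, are in the scene too. What is shaped like the part that bears pendant_center but grey, purple or red is not meant.

How it is judged:
By the outcome, as a careful person would: the job done as asked, in the order asked, and still so for the second after the job is handed in, while the arm keeps its last pose, push and grip.
It also fails if it takes over 45 s, if anything falls off the work surface, if the arm or the gripper's body presses on something with over 40 N, if the wrist force passes 120 N, or if a joint passes its speed limit or range.

ROBOT

A 6-joint arm with a two-finger parallel gripper is mounted at the origin on the work surface. World frame = base frame: x ahead of the robot, y to its left, z up, the work surface at z = 0. Lengths are in m, angles in rad, forces in N, time in s.
With the tool pointing down it reaches from about 0.15 to 0.775 m from the base axis. Payload 6.1 kg.
Tool frame: the origin (TCP) lies on the centre line of the jaws, within the pads' length; the fingertips stand 11 mm ahead of it and the grasp point (between the pads) lies 8 mm behind it; z points along the fingers, y is the line along which they close (so a half turn about z gives the same grasp; the last joint's range is limited). The gripper opens to 85 mm and grips with 20 to 120 N. Pads are 22 mm wide; open, the fingers measure 114 mm over their backs; the gripper's body (76 mm by 85 mm) begins 54 mm behind the grasp point. The pads swing forward as they close: fully open they stand 13 mm farther back than shut.
Start: joints at [1.197, 0.126, -0.04, 1.405, 0, 1.571], TCP at [0.192, 0.489, 0.242] pointing down, gripper open.
Joint ranges: [-2.72, 2.72], [-0.95, 1.95], [-1.27, 1.35], [-1.78, 2.02], [-1.46, 1.47], [-3.14, 3.14]. Speed limits (rad/s): [2.39, 2.39, 3.01, 3.14, 3.14, 3.14].

INTERFACE

Orientations are given as a rotation vector (axis times angle).
In Python, from plant import bot, cams, ticket gives the robot as it stands. The module is installed in compiled form; this text tells all that it offers.
- The arm moves only by the tool drive_tool, never from a script. Its argument "increments" is a list of rows, each an object with "slide": the shift along the tool's x, y, z in mm, a list of three; "twist": the turn about the tool's z in rad. In form: [{"slide": [x, y, z], "twist": twist}, ...]. A call has 1 to 10 rows; each row is the pose to reach, as a shift and turn from the pose commanded when the call began, along the tool's axes at that moment; what a row does not reach only later rows make up. A row lasts 1/12 s, in which the tool goes at most 41.7 mm and 7.16 degrees, less where a joint would pass 70% of its speed; a pose out of reach is approached as far as the arm can. A call with a gripper value outside its range is refused whole. "gripper" is the closure, from 0 (fully open) to 1 (shut), set as the call begins (left out, the last holds). The fingers move at their own pace and stop on an object; "squeeze" is the grip in N (left out, the last holds). Time passes only in rows, so rows that repeat a pose let the fingers close. It gives the time, the measured TCP pose, the force, the opening and the grip force at its end, in the units of the state.
- bot.get_state(): the state, without advancing time (a new reading comes with each control period).
- cams.grab_frame(name): name is "scene" or "top"; returns a dict with "img" (400x640x3 uint8, blue, green, red), "range_z" (400x640 float32, m along the optical axis (not along the pixel's ray), 0 where there is no reading), "fx", "fy", "cx", "cy" (pixels), "cam_to_world" (4x4, takes a point from camera to world coordinates). Camera axes: x right, y down, z forward; pixel columns grow to the right and rows downward; lengths in m; the calibration is good to about 2 mm. A picture is of the moment at which its call begins.
- ticket.job_done(): hands the job in; it is judged then, once.
The state is a dict: "time": time; "qpos": joint angles; "qvel": joint speeds; "joint_torque": joint torques, N m; "ee_pos": TCP position; "tcp_rot": TCP orientation; "ft_force": force on the tool from outside, world axes, zero at the start; "ft_torque": the same for the moment, N m; "opening": finger opening in m; "grasp_force": force on a finger pad.
Only numpy, scipy, OpenCV 4.12 (cv2) and the standard library are available. Lean on these libraries where they do the work, as an engineer would, in place of code of your own. Each camera call takes 0.05 s, during which the arm holds its last target. There are 200 camera calls.

## Working session

There is one attempt and no reset: what is moved stays moved. The work goes in short steps, Python scripts to look and compute and a tool call to move; the robot and the scene stay as the last step left them, time stands still between calls to the robot, and variables do not carry over. Pictures are saved under pics/ and viewed, at most 10 in all, crops included, and the job is handed in when it is done.

Besides the shell and the picture viewer there is one more tool, called after "Request:" as name(argument=value, ...) on one line, values as JSON. drive_tool: Moves the arm, as the interface text tells. Its arguments: {"type":"object","properties":{"increments":{"type":"array","items":{"type":"object","properties":{"slide":{"type":"array","items":{"type":"number"}},"twist":{"type":"number"}}}},"gripper":{"type":"number"},"squeeze":{"type":"number"}},"required":["increments"]}

```bash
mkdir -p pics; cat > h.py <<'E'
import numpy as np, cv2
from plant import bot, cams, ticket
def grab(n):
    f=cams.grab_frame(n); np.savez(''+n+'.npz',**f); return f
def load(n): return dict(np.load(''+n+'.npz'))
def px2w(f,u,v,z=None):
    T=f['cam_to_world']; d=np.array([(u-f['cx'])/f['fx'],(v-f['cy'])/f['fy'],1.])
    if z is None: s=f['range_z'][int(round(v)),int(round(u))]
    else: s=(z-T[2,3])/(T[:3,:3]@d)[2]
    return T[:3,:3]@(d*s)+T[:3,3]
def proj(f,p):
    T=f['cam_to_world']; c=T[:3,:3].T@(np.array(p)-T[:3,3]); return f['fx']*c[0]/c[2]+f['cx'],f['fy']*c[1]/c[2]+f['cy']
E
python3 - <<'E'
from h import *
s=bot.get_state();print(s)
for n in('scene','top'):
    f=grab(n);cv2.imwrite(f'pics/{n}0.png',f['img']);print(n,f['fx'],f['cx'],f['cy'],f['cam_to_world'].round(4).tolist())
E
```

```text
{'time': 0.0, 'qpos': array([ 1.19700301e+00,  1.26389464e-01, -4.06220215e-02,  1.40540599e+00,
       -1.59114334e-05,  1.57078194e+00]), 'qvel': array([ 0.00058284,  0.00073674, -0.00056986,  0.00091196,  0.00087038,
        0.00100361]), 'joint_torque': array([-1.08053209e-03, -4.35915291e+01,  3.52924025e+01,  1.71433581e-02,
       -3.49458992e-05,  4.15724074e-06]), 'ee_pos': array([0.19156222, 0.48837571, 0.24151708]), 'tcp_rot': array([-5.83665409e-01, -3.08660629e+00,  2.50656378e-03]), 'ft_force': array([-0.08010801,  0.3484835 , -0.24742408]), 'ft_torque': array([-0.03824721, -0.03902951, -0.0132016 ]), 'grasp_force': 0.0, 'opening': 0.08565433376455875}
scene 384.65886983802335 315.71217814414877 201.32343272219464 [[0.6883, 0.5381, -0.4864, 0.9614], [0.7252, -0.5241, 0.4465, -0.3155], [-0.0147, -0.6601, -0.7511, 0.6373], [0.0, 0.0, 0.0, 1.0]]
top 425.61492151267197 326.1377770322833 197.36230583805394 [[-0.0291, -0.9864, 0.1615, 0.3999], [-0.9993, 0.025, -0.0275, 0.0537], [0.0231, -0.1622, -0.9865, 1.1345], [0.0, 0.0, 0.0, 1.0]]
```

View pics/top0.png

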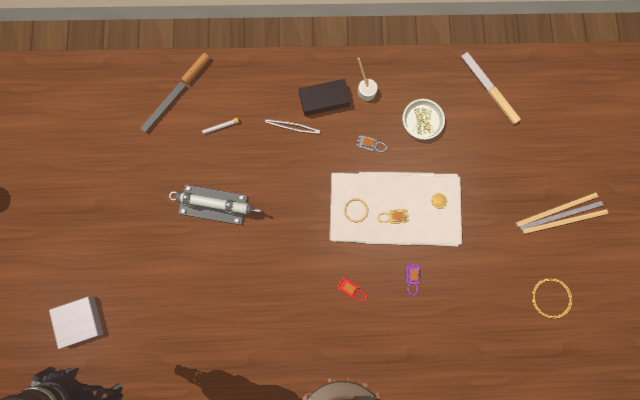

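View pics/scene0.png

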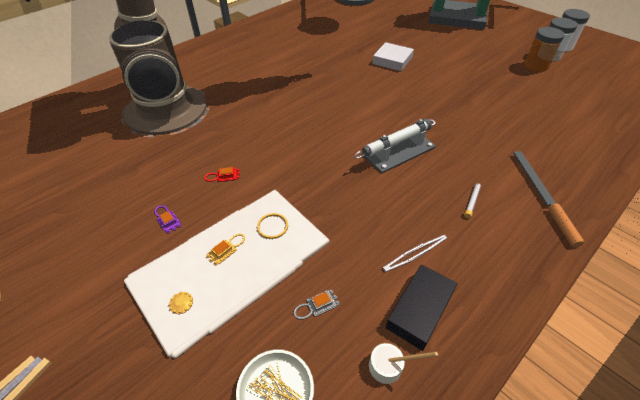

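Top: the brass pendant is at about (399,216) with its loop on the left at (383,218). The gauge runs from (172,196) to (270,214). I need closer crops.

```bash
python3 - <<'E'
from h import *
t=load('top')['img'];s=load('scene')['img']
a=cv2.resize(t[180:240,160:290],None,fx=6,fy=6,interpolation=2)[:300]
b=cv2.resize(t[195:240,340:420],None,fx=6,fy=6,interpolation=2)
o=np.zeros((600,800,3),np.uint8);o[:300,:780]=a[:300];o[320:590,:480]=b;cv2.imwrite('pics/c1.png',o)
c=cv2.resize(s[110:175,345:445],None,fx=5,fy=5,interpolation=2);d=cv2.resize(s[225:270,195:255],None,fx=6,fy=6,interpolation=2)
o=np.zeros((600,800,3),np.uint8);o[:325,:500]=c;o[330:600,:360]=d;cv2.imwrite('pics/c2.png',o)
E
```

```text
(no output)
```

View pics/c1.png

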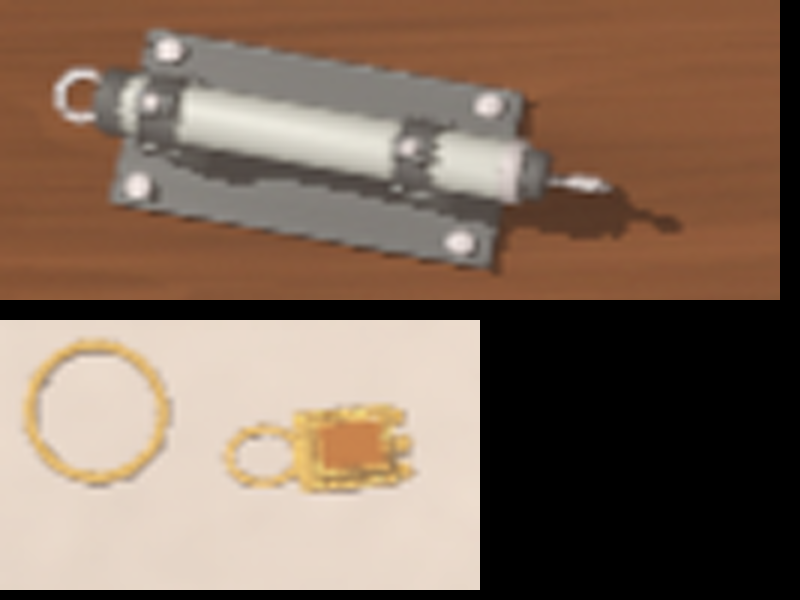

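View pics/c2.png

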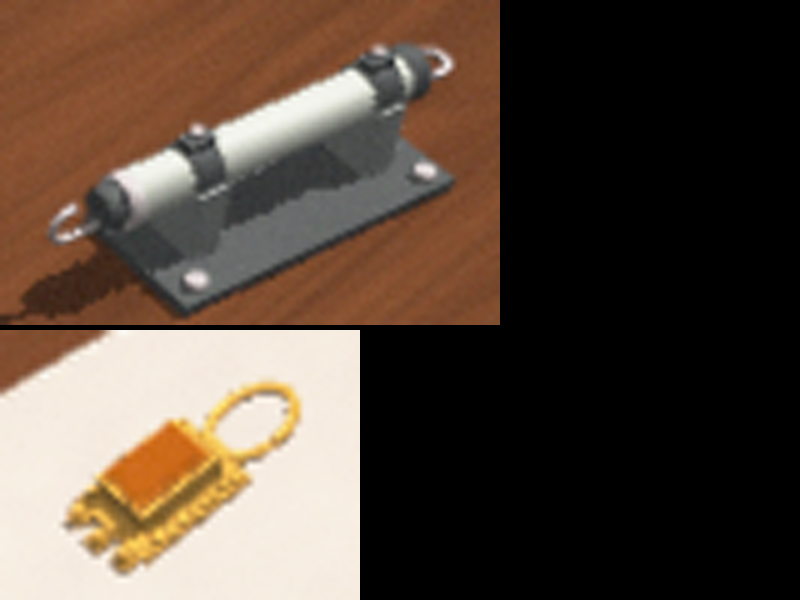

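c1 and c2: the hook is at the slab-side end of the gauge, opening upward. Its outer end is at c1 (610,185), and the mouth, where white meets dark, is near (524,171). The pendant stone is at c1 (352,445), with the far bar at (229,456).

```bash
cat >> h.py <<'E'
def tri(pairs):
    A=np.zeros((3,3));b=np.zeros(3);L=[]
    for f,u,v in pairs:
        T=f['cam_to_world'];d=T[:3,:3]@np.array([(u-f['cx'])/f['fx'],(v-f['cy'])/f['fy'],1.]);d/=np.linalg.norm(d)
        P=np.eye(3)-np.outer(d,d);A+=P;b+=P@T[:3,3];L.append((P,T[:3,3]))
    x=np.linalg.solve(A,b);return x,[np.linalg.norm(P@(x-o))*1e3 for P,o in L]
def cloud(f,u0,u1,v0,v1):
    v,u=np.mgrid[v0:v1,u0:u1];z=f['range_z'][v0:v1,u0:u1]
    c=np.stack([(u-f['cx'])/f['fx']*z,(v-f['cy'])/f['fy']*z,z],-1);T=f['cam_to_world']
    return c@T[:3,:3].T+T[:3,3], f['img'][v0:v1,u0:u1]
E
python3 - <<'E'
from h import *
from scipy.optimize import least_squares
t=load('top');s=load('scene')
A=lambda x,y:(t,160+x/6-.42,180+y/6-.42); B=lambda x,y:(t,340+x/6-.42,195+(y-320)/6-.42)
C=lambda x,y:(s,345+x/5-.4,110+y/5-.4); D=lambda x,y:(s,195+x/6-.42,225+(y-330)/6-.42)
np.set_printoptions(precision=4,suppress=True)
st=tri([B(352,445),D(160,466)]);print('stone',st)
print('lone stone z.032 top',px2w(*B(352,445),.032),'scene',px2w(*D(160,466),.032))
print('bar z.016 top',px2w(*B(229,456),.016), 'loop',tri([B(229,456),D(291,397)]))
print('hook outer',tri([A(608,185),C(52,228)]),'mouth-ish',px2w(*A(524,171),.063))
print('slab z',px2w(t,345,235),px2w(t,440,235),px2w(s,200,300))
for n,f,r in(('top',t,(175,252,185,222)),('scene',s,(355,435,115,170))):
    P,I=cloud(f,*r);m=(I.min(-1)>150)&(P[...,2]>.045)&(P[...,2]<.07);Q=P[m]
    def res(p): 
        a=np.array([p[0],0,p[1]]);d=np.array([np.sin(p[2]),-np.cos(p[2]),0]);w=Q-a;w=w-np.outer(w@d,d);return np.linalg.norm(w,axis=1)-.013
    y0=np.median(Q[:,1]); 
    q=least_squares(res,[np.median(Q[:,0])-.2*y0*0,.05,0],loss='soft_l1',f_scale=.001).x
    d=np.array([np.sin(q[2]),-np.cos(q[2]),0]);a=np.array([q[0],0,q[1]]);x=(Q-a)@d
    print(n,m.sum(),q,'d',d,'a',a,'range',np.percentile(x,[0,1,50,99,100]),np.std(res(q)))
# stone orientation + setting top
for n,f,r in(('top',t,(375,412,205,228)),('scene',s,(205,250,230,268))):
    P,I=cloud(f,*r);I=I.astype(int);m=(I[...,2]-I[...,1]>75)&(I[...,0]<110)&(I[...,1]<150)
    Q=P[m];print(n,m.sum(),np.median(Q,0),cv2.minAreaRect((Q[:,:2]*1000).astype(np.float32)))
E
```

```text
stone (array([ 0.5278, -0.1646,  0.0313]), [np.float64(0.031010721644173376), np.float64(0.031010721644196895)])
lone stone z.032 top [ 0.5277 -0.1645  0.032 ] scene [ 0.5283 -0.1647  0.032 ]
bar z.016 top [ 0.5261 -0.1128  0.016 ] loop (array([ 0.5256, -0.1133,  0.0175]), [np.float64(0.7432840597286193), np.float64(0.7432840597287239)])
hook outer (array([0.5464, 0.1899, 0.055 ]), [np.float64(1.0814488905318191), np.float64(1.0814488905317778)]) mouth-ish [0.5529 0.225  0.063 ]
slab z [ 0.4818 -0.0245  0.0117] [ 0.4748 -0.2763  0.013 ] [ 0.5828 -0.2515  0.0129]
top 471 [ 0.5075  0.0501 -0.2014] d [-0.2    -0.9798  0.    ] a [0.5075 0.     0.0501] range [-0.4207 -0.4015 -0.3158 -0.2336 -0.2317] 0.0017508352816304697
scene 377 [ 0.5069  0.0491 -0.1936] d [-0.1924 -0.9813  0.    ] a [0.5069 0.     0.0491] range [-0.431  -0.4234 -0.3135 -0.2044 -0.1988] 0.0014763991581623929
top 0 [nan nan nan] ((0.0, 0.0), (0.0, 0.0), 0.0)
scene 116 [ 0.5265 -0.1657  0.0308] ((739.4015502929688, -231.506103515625), (28.440523147583008, 473.81622314453125), 72.71043395996094)
  return _methods._mean(a, axis=axis, dtype=dtype,
  ret = um.true_divide(
```

```bash
cat >> h.py <<'E'
from scipy.spatial.transform import Rotation as R
def delta(p,head):
    s=bot.get_state();M=R.from_rotvec(s['tcp_rot']).as_matrix();d=M.T@(np.array(p)-s['ee_pos'])*1e3
    h=np.degrees(np.arctan2(M[1,1],M[0,1]));tw=(h-head+90)%180-90
    print('pos',s['ee_pos'].round(4),'F',s['ft_force'].round(1),'open',round(s['opening'],4),'grip',round(s['grasp_force'],1),'t',s['time'],'q',s['qpos'].round(2))
    print('head',h.round(2),'tiltz',M[:,2].round(4),'slide',d.round(1),'twist',np.radians(tw).round(4))
E
python3 -c "
from h import *
delta([.5278,-.1646,.13],2)"
```

```text
pos [0.1916 0.4884 0.2416] F [-1.6 -0.1  0.4] open 0.0852 grip 0.0 t 0.1 q [ 1.2   0.13 -0.04  1.41  0.    1.57]
head 68.58 tiltz [-6.0e-04 -1.4e-03 -1.0e+00] slide [-551.5 -485.   112.3] twist 1.1621
```

Request:
drive_tool(increments=[{"slide": [-31, -27, 0], "twist": 0.12}, {"slide": [-62, -54, 0], "twist": 0.24}, {"slide": [-93, -81, 0], "twist": 0.36}, {"slide": [-124, -108, 0], "twist": 0.48}, {"slide": [-155, -135, 0], "twist": 0.6}, {"slide": [-186, -162, 0], "twist": 0.72}, {"slide": [-217, -189, 0], "twist": 0.84}, {"slide": [-248, -216, 0], "twist": 0.96}, {"slide": [-279, -243, 0], "twist": 1.08}, {"slide": [-310, -270, 0], "twist": 1.162}], gripper=0.3, squeeze=80)

```text
time: 0.93
ee_pos: [0.3819, 0.1222, 0.2422]
tcp_rot: [2.188, 2.254, 0.0]
ft_force: [0.5, 0.2, 0.4]
opening: 0.0599
grasp_force: 0.0
```

```bash
python3 -c "
from h import *
delta([.5278,-.1646,.12],2)"
```

```text
pos [0.3819 0.1222 0.2422] F [0.5 0.2 0.4] open 0.0599 grip 0.0 t 0.9333 q [ 0.31 -0.11 -0.28  1.4   0.    1.85]
head 1.69 tiltz [ 1.e-04  1.e-04 -1.e+00] slide [-291.   137.4  122.2] twist -0.0054
```

Request:
drive_tool(increments=[{"slide": [-34, 16, 10]}, {"slide": [-68, 32, 20]}, {"slide": [-102, 48, 30]}, {"slide": [-136, 64, 40]}, {"slide": [-170, 80, 55]}, {"slide": [-204, 96, 70]}, {"slide": [-238, 112, 85]}, {"slide": [-272, 128, 105]}, {"slide": [-290, 137, 122]}, {"slide": [-290, 137, 122]}])

```text
invalid input at $.increments[0]: expected keys slide, twist
```

```bash
python3 - <<'E'
from h import *
delta([.5278,-.1646,.03],2)
t=grab('top');s=grab('scene')
a=cv2.resize(t['img'][190:240,360:420],None,fx=8,fy=8,interpolation=2)
b=cv2.resize(s['img'][190:280,180:270],None,fx=4,fy=4,interpolation=2)
o=np.zeros((600,800,3),np.uint8);o[:400,:480]=a;o[:360,440:800]=b;cv2.imwrite('pics/c3.png',o)
E
```

```text
pos [0.3819 0.1222 0.2422] F [0.5 0.2 0.4] open 0.0599 grip 0.0 t 0.9333 q [ 0.31 -0.11 -0.28  1.4   0.    1.85]
head 1.69 tiltz [ 1.e-04  1.e-04 -1.e+00] slide [-291.   137.4  212.2] twist -0.0054
```

View pics/c3.png

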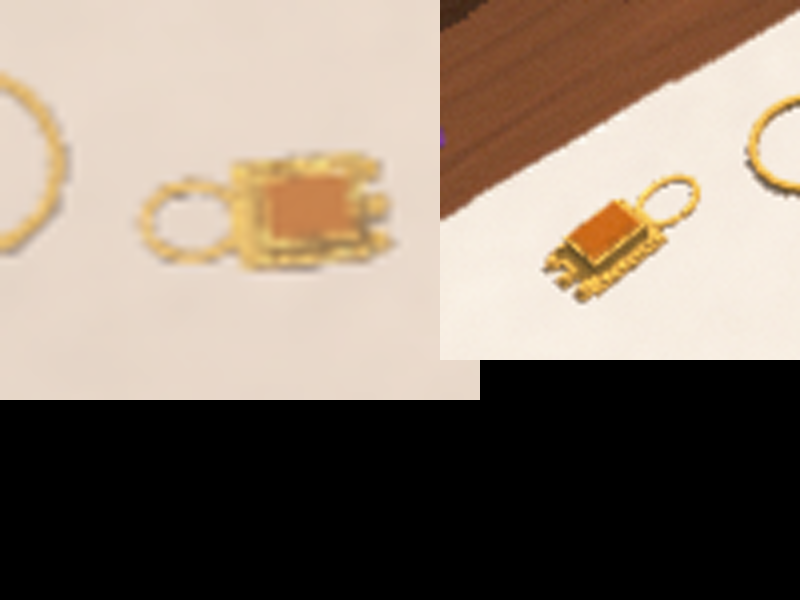

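The view is unobstructed: in the left panel the stone is at (310,207) and the loop centre at (188,222), so the pendant heading is about 2.3°. The move was refused because each row needs "twist", so I'll resend it.

Request:
drive_tool(increments=[{"slide": [-34, 16, 10], "twist": 0}, {"slide": [-68, 32, 20], "twist": 0}, {"slide": [-102, 48, 30], "twist": 0}, {"slide": [-136, 64, 40], "twist": 0}, {"slide": [-170, 80, 55], "twist": 0}, {"slide": [-204, 96, 70], "twist": 0}, {"slide": [-238, 112, 85], "twist": 0}, {"slide": [-272, 128, 105], "twist": -0.01}, {"slide": [-290, 137, 122], "twist": -0.01}, {"slide": [-290, 137, 122], "twist": -0.01}])

```text
time: 1.87
ee_pos: [0.5286, -0.1631, 0.1157]
tcp_rot: [-2.171, -2.265, 0.005]
ft_force: [-0.3, 0.8, -0.6]
opening: 0.0595
grasp_force: 0.0
```

```bash
python3 - <<'E'
from h import *
delta([.528,-.1646,.03],2.3)
E
```

```text
pos [ 0.5286 -0.1631  0.1157] F [-0.3  0.8 -0.6] open 0.0595 grip 0.0 t 1.8667 q [-0.3   0.21 -0.22  1.15 -0.    1.23]
head 2.44 tiltz [-5.1e-03  9.0e-04 -1.0e+00] slide [-1.6 -0.2 85.7] twist 0.0024
```

Request:
drive_tool(increments=[{"slide": [-1.5, -0.5, 15], "twist": 0}, {"slide": [-1.5, -0.5, 35], "twist": 0}, {"slide": [-1.5, -0.5, 55], "twist": 0}, {"slide": [-1.5, -0.5, 70], "twist": 0}, {"slide": [-1.5, -0.5, 80], "twist": 0}, {"slide": [-1.5, -0.5, 85], "twist": 0}, {"slide": [-1.5, -0.5, 85], "twist": 0}, {"slide": [-1.5, -0.5, 85], "twist": 0}])

```text
time: 2.53
ee_pos: [0.5286, -0.162, 0.0358]
tcp_rot: [2.17, 2.271, 0.0]
ft_force: [-0.7, 0.1, 0.0]
opening: 0.0599
grasp_force: 0.0
```

```bash
python3 - <<'E'
from h import *
delta([.528,-.1646,.03],2.3)
s=grab('scene')
cv2.imwrite('pics/c4.png',cv2.resize(s['img'][180:290,160:280],None,fx=5,fy=5,interpolation=2))
E
```

```text
pos [ 0.5286 -0.162   0.0358] F [-0.7  0.1  0. ] open 0.0599 grip 0.0 t 2.5333 q [-0.3   0.26 -0.34  0.97  0.    1.23]
head 2.61 tiltz [ 4.e-04 -0.e+00 -1.e+00] slide [-2.6 -0.7  5.8] twist 0.0055
```

View pics/c4.png

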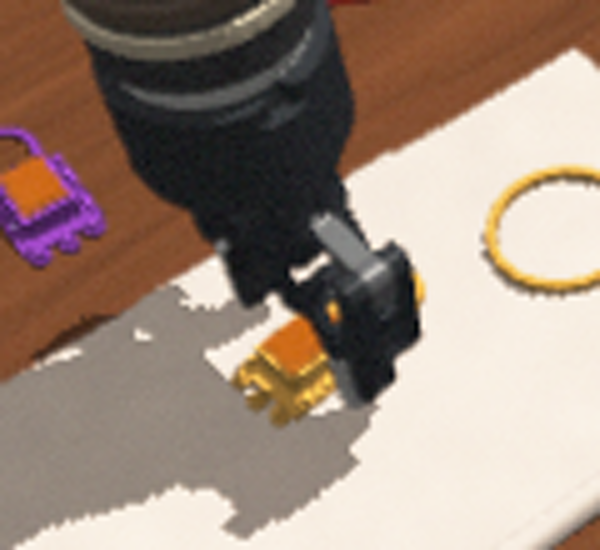

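The fingers straddle the setting at about (330,350), slightly towards the loop. I'll correct by 2.6 mm, lower and grip.

Request:
drive_tool(increments=[{"slide": [-2.6, -0.7, 2], "twist": 0}, {"slide": [-2.6, -0.7, 6], "twist": 0}, {"slide": [-2.6, -0.7, 6], "twist": 0}])

```text
time: 2.83
ee_pos: [0.5277, -0.1652, 0.0291]
tcp_rot: [2.171, 2.27, 0.0]
ft_force: [-0.7, -0.7, 0.1]
opening: 0.0597
grasp_force: 0.0
```

Request:
drive_tool(increments=[{"slide": [0, 0, 0], "twist": 0}, {"slide": [0, 0, 0], "twist": 0}, {"slide": [0, 0, 0], "twist": 0}, {"slide": [0, 0, 0], "twist": 0}, {"slide": [0, 0, 0], "twist": 0}, {"slide": [0, 0, 0], "twist": 0}, {"slide": [0, 0, 0], "twist": 0}, {"slide": [0, 0, 0], "twist": 0}], gripper=1, squeeze=80)

```text
time: 3.5
ee_pos: [0.5279, -0.1651, 0.0297]
tcp_rot: [2.171, 2.27, 0.0]
ft_force: [-1.6, -0.1, 4.5]
opening: 0.0217
grasp_force: 79.2
```

```bash
python3 - <<'E'
from h import *
delta([.528,-.1646,.03],2.3)
E
```

```text
pos [ 0.5279 -0.1651  0.0297] F [-1.6 -0.1  4.5] open 0.0217 grip 79.2 t 3.5 q [-0.3   0.26 -0.35  0.96 -0.    1.22]
head 2.58 tiltz [ 6.e-04 -3.e-04 -1.e+00] slide [ 0.5  0.1 -0.3] twist 0.0048
```

Request:
drive_tool(increments=[{"slide": [0, 0, -3], "twist": 0}, {"slide": [0, 0, -10], "twist": 0}, {"slide": [0, 0, -25], "twist": 0}, {"slide": [0, 0, -50], "twist": 0}, {"slide": [0, 0, -75], "twist": 0}, {"slide": [0, 0, -95], "twist": 0}, {"slide": [0, 0, -100], "twist": 0}, {"slide": [0, 0, -100], "twist": 0}])

```text
time: 4.17
ee_pos: [0.5288, -0.1653, 0.1309]
tcp_rot: [2.169, 2.269, 0.002]
ft_force: [-0.4, 0.7, -0.9]
opening: 0.0216
grasp_force: 78.6
```

```bash
python3 - <<'E'
from h import *
d=np.array([-.197,-.9804,0]);gap=np.array([.5494,.2098,0])
print(gap+.052*d)
delta(list((gap+.052*d)[:2])+[.13],-11.4)
s=grab('scene');t=grab('top')
cv2.imwrite('pics/c5.png',np.hstack([cv2.resize(s['img'][150:270,175:275],None,fx=4,fy=4,interpolation=2),cv2.resize(t['img'][170:250,360:420],(400,480)[:2],interpolation=2)[:480]]))
E
```

```text
[0.539156  0.1588192 0.       ]
pos [ 0.5288 -0.1653  0.1309] F [-0.4  0.7 -0.9] open 0.0216 grip 78.6 t 4.1667 q [-0.3   0.2  -0.2   1.17  0.    1.22]
head 2.58 tiltz [ 3.1e-03 -9.0e-04 -1.0e+00] slide [323.3  25.    0.7] twist 0.244
```

View pics/c5.png

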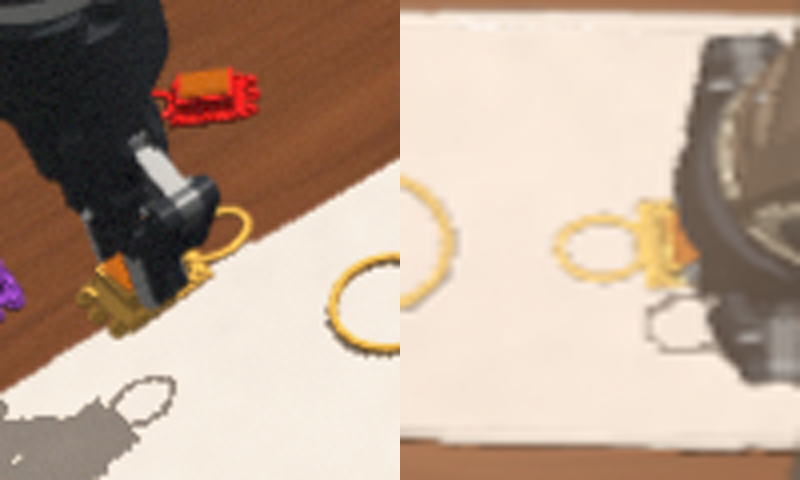

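The pendant is held level, with its loop free at (605,245) in the right panel. I'll move over the gauge.

Request:
drive_tool(increments=[{"slide": [25, 2, 0], "twist": 0.02}, {"slide": [60, 5, 0], "twist": 0.05}, {"slide": [98, 8, 0], "twist": 0.08}, {"slide": [136, 10, 0], "twist": 0.11}, {"slide": [174, 13, 0], "twist": 0.14}, {"slide": [212, 16, 0], "twist": 0.17}, {"slide": [250, 19, 0], "twist": 0.2}, {"slide": [285, 22, 0], "twist": 0.22}, {"slide": [312, 24, 0], "twist": 0.244}, {"slide": [323, 25, 0], "twist": 0.244}])

```text
time: 5.1
ee_pos: [0.537, 0.1619, 0.1271]
tcp_rot: [-2.427, -1.992, 0.004]
ft_force: [0.8, -0.1, -2.3]
opening: 0.0215
grasp_force: 78.6
```

Request:
drive_tool(increments=[{"slide": [0, 0, 10], "twist": 0}, {"slide": [0, 0, 20], "twist": 0}, {"slide": [0, 0, 25], "twist": 0}, {"slide": [0, 0, 25], "twist": 0}, {"slide": [0, 0, 25], "twist": 0}])

```text
time: 5.52
ee_pos: [0.5377, 0.1573, 0.1034]
tcp_rot: [-2.432, -1.987, 0.003]
ft_force: [-0.7, -1.1, -1.4]
opening: 0.0216
grasp_force: 78.6
```

```bash
python3 - <<'E'
from h import *
delta([.5392,.1588,.105],-11.4)
s=grab('scene');t=grab('top')
o=np.zeros((600,800,3),np.uint8)
o[:,:400]=cv2.resize(s['img'][110:185,330:380],None,fx=8,fy=8,interpolation=2)
o[:400,400:]=cv2.resize(t['img'][185:235,235:285],None,fx=8,fy=8,interpolation=2)
cv2.imwrite('pics/c6.png',o)
E
```

```text
pos [0.5377 0.1573 0.1034] F [-0.7 -1.1 -1.4] open 0.0216 grip 78.6 t 5.5167 q [ 0.28  0.23 -0.22  1.12 -0.    2.06]
head -11.5 tiltz [-1.8e-03 -7.0e-04 -1.0e+00] slide [ 1.7  1.2 -1.6] twist -0.0018
```

View pics/c6.png

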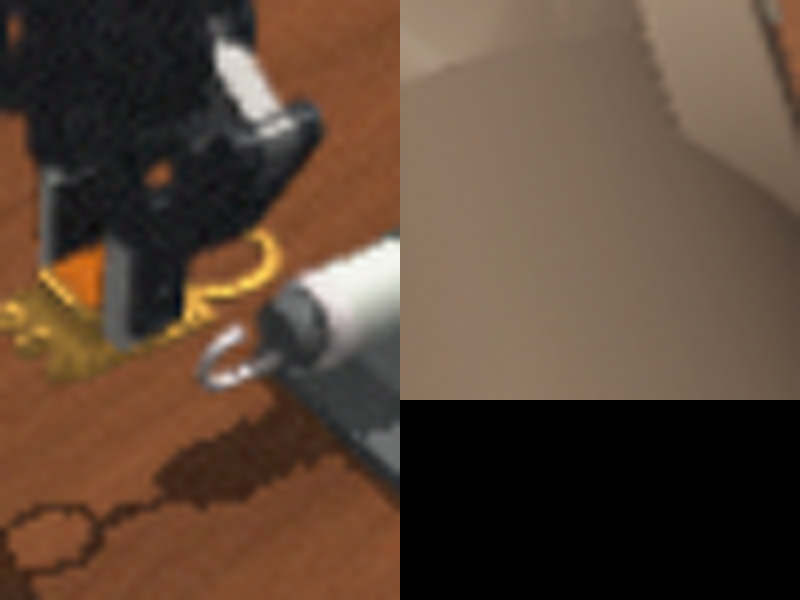

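```bash
python3 - <<'E'
from h import *
s=load('scene');d=np.array([-.197,-.9804,0]);a=np.array([.5072,0,.0497])
c=lambda p:tuple(np.round((np.array(proj(s,p))-[330,110]+.44)*8,0))
tcp=np.array([.5377,.1573,.1034]);hd=np.radians(-11.5);py=np.array([-np.sin(hd),np.cos(hd),0]);px=np.array([np.cos(hd),np.sin(hd),0])
bar=tcp+.052*py+[0,0,-.0137]
print('bar',bar,c(bar),'loop near',c(bar-.032*py),'sides',c(bar-.016*py+.012*px),c(bar-.016*py-.012*px))
print('plate corners',[c(tcp+[0,0,-.0157+.004]+i*.018*px+j*.022*py) for i in(1,-1) for j in (1,-1)])
m=a-.231*d;z=np.array([0,0,1])
print('mouth',m,'capface low/up',c(m+.0105*d+.011*z),c(m+.0105*d-.011*z),'tip',c(m+.0235*d+.008*z),'outer',c(m+.038*d),'shank bottom',c(m+.032*d-.008*z),'top',c(m+.032*d+.008*z))
T=s['cam_to_world']
for u,v in((272,258),(264,240),(202,375),(239,331),(236,380)):
    print((u,v),px2w(s,330+u/8-.44,110+v/8-.44))
E
```

```text
bar [0.54806713 0.20825608 0.0897    ] (np.float64(265.0), np.float64(241.0)) loop near (np.float64(170.0), np.float64(283.0)) sides (np.float64(244.0), np.float64(286.0)) (np.float64(192.0), np.float64(238.0))
plate corners [(np.float64(216.0), np.float64(311.0)), (np.float64(80.0), np.float64(372.0)), (np.float64(138.0), np.float64(239.0)), (np.float64(4.0), np.float64(296.0))]
mouth [0.552707  0.2264724 0.0497   ] capface low/up (np.float64(283.0), np.float64(313.0)) (np.float64(277.0), np.float64(371.0)) tip (np.float64(245.0), np.float64(338.0)) outer (np.float64(202.0), np.float64(378.0)) shank bottom (np.float64(217.0), np.float64(391.0)) top (np.float64(221.0), np.float64(349.0))
(272, 258) [0.55393562 0.20451727 0.08952257]
(264, 240) [0.54902619 0.20646463 0.09180796]
(202, 375) [0.54576068 0.18867677 0.05145753]
(239, 331) [0.54734604 0.20138928 0.06099382]
(236, 380) [0.54794039 0.20135595 0.04294833]
```

c6, left panel: the hook tip is at (239,331), the hook's outer end at (202,380) and the loop's far bar at about (268,245), all within about 1 px of prediction. The top view is blocked by the arm. I'll descend with a small correction.

Request:
drive_tool(increments=[{"slide": [1.7, 0.8, 5], "twist": 0}, {"slide": [1.7, 0.8, 12], "twist": 0}, {"slide": [1.7, 0.8, 18], "twist": 0}, {"slide": [1.7, 0.8, 22], "twist": 0}, {"slide": [1.7, 0.8, 22], "twist": 0}, {"slide": [1.7, 0.8, 22], "twist": 0}, {"slide": [1.7, 0.8, 22], "twist": 0}])

```text
time: 6.2
ee_pos: [0.5393, 0.1604, 0.0823]
tcp_rot: [2.431, 1.99, 0.0]
ft_force: [-1.4, -0.2, -1.4]
opening: 0.0218
grasp_force: 78.6
```

```bash
python3 - <<'E'
from h import *
delta([.5392,.1588,.0634],-11.4)
s=grab('scene')
cv2.imwrite('pics/c7.png',cv2.resize(s['img'][120:175,335:385],None,fx=10,fy=10,interpolation=2))
c=lambda p:tuple(np.round((np.array(proj(s,p))-[335,120]+.45)*10,0))
st=bot.get_state();hd=np.radians(-11.5);py=np.array([-np.sin(hd),np.cos(hd),0]);px=np.array([np.cos(hd),np.sin(hd),0])
b=st['ee_pos']+.052*py+[0,0,-.0137];print('bar',b,c(b),'side',c(b-.016*py+.012*px),c(b-.016*py-.012*px))
E
```

```text
pos [0.5393 0.1604 0.0823] F [-1.4 -0.2 -1.4] open 0.0218 grip 78.6 t 6.2 q [ 0.29  0.24 -0.25  1.08 -0.    2.06]
head -11.39 tiltz [ 0. -0. -1.] slide [-1.6  0.2 18.9] twist 0.0001
bar [0.54982779 0.21135487 0.06882392] (np.float64(290.0), np.float64(272.0)) side (np.float64(264.0), np.float64(328.0)) (np.float64(200.0), np.float64(268.0))
```

View pics/c7.png

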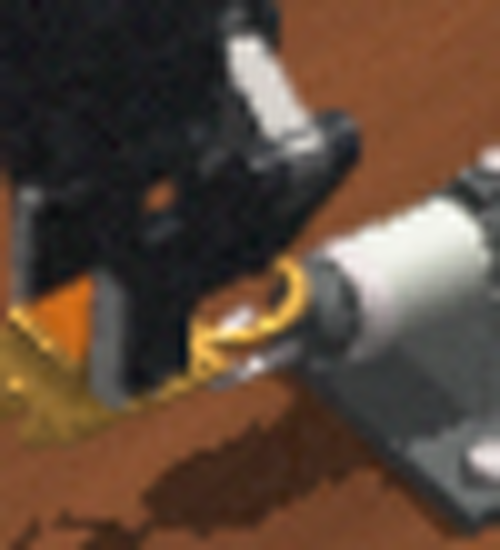

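The tip shows inside the loop at (235,320), and the bar at about (297,280) is close to the cap. I'll back off 1.6 mm and lower to axis height, checking force.

Request:
drive_tool(increments=[{"slide": [-1.8, 0, 0], "twist": 0}, {"slide": [-1.8, 0, 3], "twist": 0}, {"slide": [-1.8, 0, 6], "twist": 0}, {"slide": [-1.8, 0, 9], "twist": 0}, {"slide": [-1.8, 0, 10], "twist": 0}, {"slide": [-1.8, 0, 10], "twist": 0}])

```text
time: 6.75
ee_pos: [0.5386, 0.1584, 0.0717]
tcp_rot: [-2.431, -1.99, 0.001]
ft_force: [0.3, 0.4, -1.3]
opening: 0.0219
grasp_force: 78.6
```

Request:
drive_tool(increments=[{"slide": [0, 0, 3], "twist": 0}, {"slide": [0, 0, 6], "twist": 0}, {"slide": [0, 0, 9], "twist": 0}, {"slide": [0, 0, 9], "twist": 0}, {"slide": [0, 0, 9], "twist": 0}, {"slide": [0, 0, 9], "twist": 0}])

```text
time: 7.25
ee_pos: [0.539, 0.1586, 0.0633]
tcp_rot: [-2.431, -1.99, 0.0]
ft_force: [-0.2, -0.4, -0.6]
opening: 0.0215
grasp_force: 78.6
```

```bash
python3 - <<'E'
from h import *
delta([.5392,.1588,.0634],-11.4)
s=grab('scene')
cv2.imwrite('pics/c8.png',cv2.resize(s['img'][120:175,335:385],None,fx=10,fy=10,interpolation=2))
c=lambda p:tuple(np.round((np.array(proj(s,p))-[335,120]+.45)*10,0))
st=bot.get_state();hd=np.radians(-11.5);py=np.array([-np.sin(hd),np.cos(hd),0]);px=np.array([np.cos(hd),np.sin(hd),0])
b=st['ee_pos']+.052*py+[0,0,-.0137];print('bar',b,c(b),'side',c(b-.016*py+.012*px),c(b-.016*py-.012*px))
E
```

```text
pos [0.539  0.1586 0.0633] F [-0.2 -0.4 -0.6] open 0.0215 grip 78.6 t 7.25 q [ 0.29  0.25 -0.28  1.03  0.    2.06]
head -11.4 tiltz [-1.e-04 -0.e+00 -1.e+00] slide [ 0.3  0.2 -0.1] twist 0.0
bar [0.54943307 0.20951421 0.04969743] (np.float64(276.0), np.float64(339.0)) side (np.float64(251.0), np.float64(395.0)) (np.float64(188.0), np.float64(335.0))
```

View pics/c8.png

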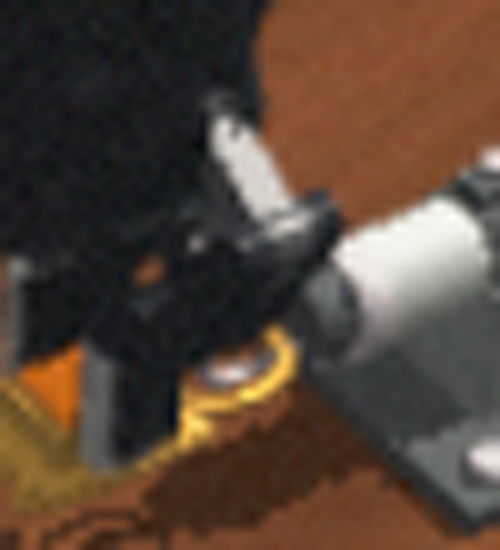

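The loop (far edge (295,360)) is down round the hook with the tip inside at (235,370), and no contact force. That was my 10th picture, so I'll go by numbers now. Next I draw it in under the tip.

Request:
drive_tool(increments=[{"slide": [-2, 0, 0], "twist": 0}, {"slide": [-4, 0, 0], "twist": 0}, {"slide": [-6, 0, 0], "twist": 0}, {"slide": [-8, 0, 0], "twist": 0}, {"slide": [-10, 0, 0], "twist": 0}, {"slide": [-10, 0, 0], "twist": 0}, {"slide": [-10, 0, 0], "twist": 0}])

```text
time: 7.88
ee_pos: [0.537, 0.1486, 0.0633]
tcp_rot: [-2.431, -1.989, -0.0]
ft_force: [-0.1, -0.7, -0.9]
opening: 0.0218
grasp_force: 78.6
```

Request:
drive_tool(increments=[{"slide": [-1.5, 0, 0], "twist": 0}, {"slide": [-3, 0, 0], "twist": 0}, {"slide": [-4.5, 0, 0], "twist": 0}, {"slide": [-6, 0, 0], "twist": 0}, {"slide": [-7.5, 0, 0], "twist": 0}, {"slide": [-9, 0, 0], "twist": 0}, {"slide": [-10, 0, 0], "twist": 0}, {"slide": [-10, 0, 0], "twist": 0}, {"slide": [-10, 0, 0], "twist": 0}])

```text
time: 8.63
ee_pos: [0.535, 0.1389, 0.0633]
tcp_rot: [-2.431, -1.99, -0.0]
ft_force: [0.1, 2.8, -1.7]
opening: 0.0215
grasp_force: 78.6
```

Request:
drive_tool(increments=[{"slide": [-1.5, 0, 0], "twist": 0}, {"slide": [-3, 0, 0], "twist": 0}, {"slide": [-4.5, 0, 0], "twist": 0}, {"slide": [-6, 0, 0], "twist": 0}, {"slide": [-7.5, 0, 0], "twist": 0}, {"slide": [-9, 0, 0], "twist": 0}, {"slide": [-10, 0, 0], "twist": 0}, {"slide": [-10, 0, 0], "twist": 0}, {"slide": [-10, 0, 0], "twist": 0}])

```text
time: 9.38
ee_pos: [0.533, 0.1291, 0.0633]
tcp_rot: [2.431, 1.99, -0.0]
ft_force: [1.4, 3.6, -1.8]
opening: 0.0221
grasp_force: 78.5
```

```bash
cat > rod.py <<'E'
from h import *
from scipy.ndimage import map_coordinates
s=grab('scene');d=np.array([-.197,-.9804,0]);a=np.array([.5072,0,.0497]);m=a-.231*d
st=bot.get_state();print(st['ee_pos'].round(4),'pulled',round((st['ee_pos']-[.539,.1586,.0633])@d*1e3,1),'F along',round(-(st['ft_force']@d),2),st['ft_force'].round(1),st['opening'],st['time'])
# camera-facing side of rod: sample a strip around the axis line
T=s['cam_to_world'];v=T[:3,3]-m;v-=(v@d)*d;v/=np.linalg.norm(v)
for k in range(-10,76,2):
    p=m+d*k*1e-3+v*.0075;u,w=proj(s,p)
    b=[map_coordinates(s['img'][...,c].astype(float),[[w],[u]],order=1)[0] for c in range(3)]
    z=px2w(s,u,w);print(k,np.round(b).astype(int).tolist(),round(((z-p)@v)*1e3,1),end=' | ')
E
python3 rod.py
```

```text
[0.533  0.1291 0.0633] pulled 30.1 F along 3.91 [ 0.2  4.  -2. ] 0.0215885798871326 9.4333
-10 [200, 205, 210] 5.3 | -8 [198, 199, 208] 5.2 | -6 [185, 186, 196] 3.0 | -4 [167, 167, 178] 5.4 | -2 [124, 124, 132] 1.3 | 0 [97, 97, 104] 0.7 | 2 [98, 98, 105] -1.7 | 4 [101, 103, 107] -2.0 | 6 [116, 116, 121] -2.6 | 8 [149, 148, 156] -5.2 | 10 [174, 176, 184] -0.9 | 12 [171, 173, 181] -1.5 | 14 [154, 155, 161] -1.0 | 16 [114, 114, 113] 2.3 | 18 [91, 93, 90] 5.0 | 20 [87, 88, 86] 4.4 | 22 [84, 83, 81] 1.6 | 24 [70, 68, 67] 2.7 | 26 [56, 54, 55] 2.1 | 28 [50, 48, 48] -1.4 | 30 [46, 46, 44] -7.8 | 32 [51, 53, 52] -12.3 | 34 [59, 66, 75] -13.0 | 36 [60, 74, 102] -18.4 | 38 [65, 86, 127] -72.7 | 40 [87, 105, 143] -74.4 | 42 [109, 123, 156] -73.9 | 44 [85, 105, 147] -72.1 | 46 [96, 118, 159] -77.3 | 48 [96, 139, 186] -73.9 | 50 [76, 160, 220] -74.8 | 52 [79, 147, 193] -8.2 | 54 [78, 103, 126] -9.2 | 56 [78, 83, 95] -9.8 | 58 [70, 74, 90] -7.7 | 60 [48, 66, 107] -72.4 | 62 [43, 65, 105] -72.2 | 64 [42, 64, 103] -72.9 | 66 [44, 68, 115] -76.2 | 68 [48, 75, 127] -74.3 | 70 [45, 70, 115] 57.1 | 72 [47, 74, 119] -75.2 | 74 [48, 79, 126] -75.1 |
```

Request:
drive_tool(increments=[{"slide": [-1.2, 0, 0], "twist": 0}, {"slide": [-2.4, 0, 0], "twist": 0}, {"slide": [-3.6, 0, 0], "twist": 0}, {"slide": [-4.8, 0, 0], "twist": 0}, {"slide": [-6, 0, 0], "twist": 0}, {"slide": [-7.2, 0, 0], "twist": 0}, {"slide": [-8.4, 0, 0], "twist": 0}, {"slide": [-9.6, 0, 0], "twist": 0}, {"slide": [-10.8, 0, 0], "twist": 0}, {"slide": [-12, 0, 0], "twist": 0}])

```text
time: 10.27
ee_pos: [0.5307, 0.1177, 0.0633]
tcp_rot: [-2.43, -1.99, -0.001]
ft_force: [1.4, 5.2, -2.3]
opening: 0.0214
grasp_force: 78.5
```

Request:
drive_tool(increments=[{"slide": [-1.2, 0, 0], "twist": 0}, {"slide": [-2.4, 0, 0], "twist": 0}, {"slide": [-3.6, 0, 0], "twist": 0}, {"slide": [-4.8, 0, 0], "twist": 0}, {"slide": [-6, 0, 0], "twist": 0}, {"slide": [-7.2, 0, 0], "twist": 0}, {"slide": [-8.4, 0, 0], "twist": 0}, {"slide": [-9.6, 0, 0], "twist": 0}, {"slide": [-10.8, 0, 0], "twist": 0}, {"slide": [-12, 0, 0], "twist": 0}])

```text
time: 11.1
ee_pos: [0.5284, 0.1064, 0.0634]
tcp_rot: [-2.43, -1.989, -0.002]
ft_force: [1.0, 8.8, -2.1]
opening: 0.0218
grasp_force: 78.5
```

Request:
drive_tool(increments=[{"slide": [-1, 0, 0], "twist": 0}, {"slide": [-2, 0, 0], "twist": 0}, {"slide": [-3, 0, 0], "twist": 0}, {"slide": [-3, 0, 0], "twist": 0}, {"slide": [-3, 0, 0], "twist": 0}, {"slide": [-3, 0, 0], "twist": 0}])

```text
time: 11.6
ee_pos: [0.5278, 0.1035, 0.0634]
tcp_rot: [-2.43, -1.989, -0.002]
ft_force: [1.5, 7.7, -0.8]
opening: 0.0214
grasp_force: 78.5
```

```bash
sed -i 's/range(-10,76,2)/range(-14,70,1)/' rod.py; python3 rod.py | cut -c1-5000; python3 -c "
from h import *
F=[]
for i in range(8): cams.grab_frame('top');F.append(bot.get_state()['ft_force'])
F=np.array(F);print(F.mean(0),F.std(0))"
```

```text
[0.5278 0.1035 0.0634] pulled 56.3 F along 7.96 [ 1.2  7.9 -3.6] 0.02203643092260121 11.65
-14 [186, 199, 195] 3.4 | -13 [188, 199, 197] 4.4 | -12 [190, 200, 200] 4.1 | -11 [195, 203, 205] 3.8 | -10 [200, 205, 211] 4.0 | -9 [202, 204, 213] 4.7 | -8 [198, 199, 209] 4.4 | -7 [194, 193, 203] 5.4 | -6 [187, 186, 196] 5.1 | -5 [177, 176, 187] 1.8 | -4 [169, 168, 179] 1.5 | -3 [149, 148, 158] 3.0 | -2 [123, 122, 129] 2.5 | -1 [98, 98, 103] 2.3 | 0 [88, 87, 91] 2.0 | 1 [83, 82, 87] -2.6 | 2 [78, 78, 82] -2.9 | 3 [95, 95, 100] -3.2 | 4 [112, 113, 118] 0.7 | 5 [127, 128, 133] 0.4 | 6 [147, 148, 154] 0.1 | 7 [165, 166, 173] -1.4 | 8 [176, 177, 185] -1.7 | 9 [171, 172, 181] -2.0 | 10 [166, 166, 176] -2.3 | 11 [158, 158, 168] -2.6 | 12 [145, 145, 155] -2.9 | 13 [133, 133, 143] -2.5 | 14 [143, 143, 153] -2.8 | 15 [162, 163, 172] -1.5 | 16 [177, 179, 187] -0.6 | 17 [180, 181, 190] -0.9 | 18 [179, 179, 188] -3.5 | 19 [177, 176, 185] -3.8 | 20 [168, 168, 176] -4.1 | 21 [157, 157, 165] -2.6 | 22 [146, 146, 153] -2.6 | 23 [151, 150, 158] -2.9 | 24 [164, 162, 172] 0.2 | 25 [179, 177, 188] -0.1 | 26 [17
[... 448 characters left out ...]
02] 2.1 | 44 [92, 91, 90] 1.8 | 45 [90, 90, 88] 1.5 | 46 [89, 89, 88] 1.9 | 47 [87, 88, 87] 1.3 | 48 [85, 85, 84] 1.0 | 49 [83, 82, 81] 2.2 | 50 [75, 74, 73] 1.9 | 51 [62, 61, 60] -0.9 | 52 [51, 51, 49] -1.2 | 53 [48, 48, 46] -3.0 | 54 [47, 46, 46] -4.3 | 55 [48, 45, 48] -4.6 | 56 [48, 45, 47] -5.0 | 57 [49, 48, 48] -10.1 | 58 [53, 52, 53] -10.4 | 59 [56, 59, 64] -13.9 | 60 [59, 64, 75] -18.9 | 61 [60, 70, 92] -19.3 | 62 [61, 78, 112] -72.4 | 63 [66, 87, 130] -72.7 | 64 [74, 94, 136] -73.0 | 65 [85, 103, 143] -69.9 | 66 [96, 112, 150] -70.3 | 67 [90, 107, 149] -70.6 | 68 [87, 107, 150] -78.6 | 69 [89, 110, 153] -78.9 | 
[ 1.36208224  7.54201825 -2.55304247] [0.72300334 0.55461578 0.30636059]
```

Request:
drive_tool(increments=[{"slide": [-0.7, 0, 0], "twist": 0}, {"slide": [-1.4, 0, 0], "twist": 0}, {"slide": [-2, 0, 0], "twist": 0}, {"slide": [-2, 0, 0], "twist": 0}, {"slide": [-2, 0, 0], "twist": 0}, {"slide": [-2, 0, 0], "twist": 0}])

```text
time: 12.55
ee_pos: [0.5274, 0.1016, 0.0634]
tcp_rot: [-2.429, -1.989, -0.003]
ft_force: [1.0, 8.9, -2.3]
opening: 0.0213
grasp_force: 78.5
```

```bash
sed -i 's/range(-14,70,1)/np.arange(-6,50,.75)/; s/print(k,.*/print(k,int(np.mean(b)),end=" | ")/' rod.py; python3 rod.py; python3 -c "
from h import *
F=[]
for i in range(8): cams.grab_frame('top');F.append(bot.get_state()['ft_force'])
F=np.array(F);print(F.mean(0))
s=load('scene');d=np.array([-.197,-.9804,0]);m=np.array([.5072,0,.0497])-.231*d
u,v=map(int,map(round,proj(s,m)));print(u,v)
print(s['img'][v-8:v+9,u-12:u+12].mean(-1).astype(int))"
```

```text
[0.5275 0.1017 0.0634] pulled 58.1 F along 9.08 [ 0.5  9.2 -3.2] 0.021938422790355495 12.6
-6.0 189 | -5.25 183 | -4.5 177 | -3.75 171 | -3.0 152 | -2.25 132 | -1.5 115 | -0.75 99 | 0.0 98 | 0.75 96 | 1.5 93 | 2.25 93 | 3.0 100 | 3.75 105 | 4.5 108 | 5.25 118 | 6.0 138 | 6.75 157 | 7.5 175 | 8.25 181 | 9.0 180 | 9.75 178 | 10.5 176 | 11.25 168 | 12.0 158 | 12.75 146 | 13.5 140 | 14.25 146 | 15.0 155 | 15.75 165 | 16.5 174 | 17.25 179 | 18.0 182 | 18.75 183 | 19.5 181 | 20.25 177 | 21.0 174 | 21.75 171 | 22.5 165 | 23.25 159 | 24.0 154 | 24.75 152 | 25.5 159 | 26.25 167 | 27.0 175 | 27.75 180 | 28.5 181 | 29.25 180 | 30.0 180 | 30.75 176 | 31.5 170 | 32.25 163 | 33.0 155 | 33.75 154 | 34.5 156 | 35.25 163 | 36.0 173 | 36.75 179 | 37.5 180 | 38.25 180 | 39.0 178 | 39.75 175 | 40.5 170 | 41.25 166 | 42.0 148 | 42.75 128 | 43.5 109 | 44.25 95 | 45.0 92 | 45.75 89 | 46.5 87 | 47.25 86 | 48.0 86 | 48.75 85 | 49.5 85 | [ 1.26246746  8.01302879 -2.30129391]
368 151
[[ 85  84  83  83  83  86  87  90  87  90  86  95 109 130 161 221 237 237
  238 239 240 240 239 237]
 [ 87  82  81  83  87  86  
[... 889 characters left out ...]
21 235 249 242 172 189 185 168 110 124 118  83  77  95  98 103 102
   93  85  80  80  79  79]
 [238 208 228 216 194 149 153 146 129  99  91  99  87  98 102  98  91  83
   72  73  78  74  79  78]
 [235 168 174 173 160 106 117 109  87  81 103 109  99  96 100  88  73  60
   57  64  72  77  77  76]
 [189 172 114 130 125  97  85  66  51  52  95 100  73  66  66  62  58  61
   58  58  67  75  79  79]
 [153 135  87  91  92  73  60  44  43  48  50  57  57  59  58  61  60  60
   57  60  55  60  75  76]
 [112  98  79  81  85  84  85  63  48  43  48  48  55  60  58  58  59  57
   57  57  59  61  61  73]
 [ 87  84  85  86  80  83  82  81  53  42  43  48  47  53  59  58  59  54
   56  57  58  55  59  61]]
```

Request:
drive_tool(increments=[{"slide": [-0.6, 0, 0], "twist": 0}, {"slide": [-1.2, 0, 0], "twist": 0}, {"slide": [-1.2, 0, 0], "twist": 0}, {"slide": [-1.2, 0, 0], "twist": 0}, {"slide": [-1.2, 0, 0], "twist": 0}, {"slide": [-1.2, 0, 0], "twist": 0}])

```text
time: 13.5
ee_pos: [0.5272, 0.1005, 0.0634]
tcp_rot: [-2.429, -1.989, -0.003]
ft_force: [1.6, 7.9, -1.8]
opening: 0.0217
grasp_force: 78.5
```

```bash
python3 rod.py; python3 -c "
from h import *
F=[]
for i in range(12): cams.grab_frame('top');F.append(bot.get_state()['ft_force'])
F=np.array(F);print(F.mean(0),bot.get_state()['time'])"
```

```text
[0.5272 0.1005 0.0634] pulled 59.3 F along 8.49 [ 1.4  8.4 -2.1] 0.021706518002849833 13.55
-6.0 189 | -5.25 183 | -4.5 177 | -3.75 171 | -3.0 151 | -2.25 130 | -1.5 110 | -0.75 91 | 0.0 86 | 0.75 80 | 1.5 74 | 2.25 70 | 3.0 80 | 3.75 91 | 4.5 101 | 5.25 115 | 6.0 136 | 6.75 156 | 7.5 175 | 8.25 181 | 9.0 182 | 9.75 182 | 10.5 182 | 11.25 181 | 12.0 180 | 12.75 179 | 13.5 177 | 14.25 173 | 15.0 167 | 15.75 159 | 16.5 155 | 17.25 161 | 18.0 168 | 18.75 178 | 19.5 182 | 20.25 181 | 21.0 179 | 21.75 176 | 22.5 168 | 23.25 159 | 24.0 148 | 24.75 138 | 25.5 150 | 26.25 163 | 27.0 174 | 27.75 181 | 28.5 182 | 29.25 182 | 30.0 182 | 30.75 179 | 31.5 175 | 32.25 171 | 33.0 168 | 33.75 162 | 34.5 156 | 35.25 152 | 36.0 153 | 36.75 162 | 37.5 170 | 38.25 177 | 39.0 180 | 39.75 179 | 40.5 178 | 41.25 175 | 42.0 164 | 42.75 149 | 43.5 134 | 44.25 123 | 45.0 113 | 45.75 103 | 46.5 93 | 47.25 89 | 48.0 88 | 48.75 86 | 49.5 85 | [ 1.28116059  8.64058726 -2.64509938] 14.15
```

```bash
python3 -c "
from plant import ticket
print(ticket.job_done())"
```

```text
the job is handed in; nothing more can be done
None
```

I handed the job in with the pendant still gripped, its loop home in the hook under about 9 N, and the rod at about 45 mm. I placed the band at the mouth from the rod's 10 mm lines, its end cap, the pull distance and the force, because the camera did not show the band clearly in the tube's shadow.

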